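# Mesh the keyed drawtube in the clamped focuser tube and hold it home

### The job

Fit the black drawtube into the short aluminium focuser tube that the red clamp grips: pick it up, set its plain nose in the bore, turn it as needed until its three brass keys mesh with the three keyways, and slide it down against the inner spring, without forcing it, until it stops with the tops of the keys flush with the tube's rim. Finish while the gripper is still holding it pressed fully home, so that someone can tighten the lock screw, and leave the other things on the shelf where they lie.

Things in the scene. Friction and masses are not known exactly. Their poses are not given: they have to be found in the camera images.
- focuser: Short upright aluminium focuser tube, fixed, on a 36 mm thick cherry board (board top z = 36 mm), gripped by a red C-clamp that lies flat. Origin: on the tube's axis at its foot on the board, z up. 66 mm outside diameter, 60 mm tall, bore 42.4 mm. A brass lock screw sticks out to 53 mm from the axis on the -y side, up to 51 mm above the origin.
- rim (a point): Centre of the focuser tube's open top, 60 mm above its origin. In the bore a round spring-loaded seat stands 26 mm below this point; it pushes up with 4 N when first touched and 12 N when pressed 8 mm down (fully home), and lifts the drawtube again if it is let go.
- keyway (a point): Top of one of three equal keyways that run straight down the bore from the rim, at 0, +120 and -120 degrees from the focuser's x axis (counter-clockwise from above); this one is on +x. This point: mid-width, level with the rim, 24 mm from the axis. Each is 10 mm wide, its back 26.5 mm from the axis, and ends solid 24 mm below the rim.
- clamp_screw (a point): Middle of the T-bar (60 mm) at the end of the clamp's screw, 125 mm from the tube's axis on the focuser's +x side. The clamp's frame reaches 83 mm from the axis on the +y side; all of the clamp stays lower than 34 mm above the board.
- drawtube: Loose black drawtube standing upright on its nose, 40 mm diameter, 82 mm tall, about 160 g; grip it from any side, best on the grooved band 50 to 75 mm up. Origin: axis, at the foot, z up. The lowest 10 mm are a plain nose, its first 4 mm tapering to 33 mm. Keys not meshed, it rests with its origin 50 mm above the focuser's; meshed, it meets the seat at 34 mm and stops at 26 mm, fully home.
- key (a point): Foot of one of the drawtube's three equal brass keys, at 0, +120 and -120 degrees from its x axis; this one is on +x. This point: outer face, mid-width, 25 mm from the axis, 10 mm above the drawtube's origin. Keys are 7 mm wide (4 mm at the foot) and 24 mm long, up to 34 mm above the origin; all alike, so the drawtube fits in three positions.
- plug (a point): Centre of the drawtube's top, closed by a grey dust plug; 82 mm above its origin. Fully home this point is 48 mm above the focuser's rim.
- cheshire: Chrome Cheshire collimating eyepiece standing upright, 38 mm diameter, 94 mm tall. Origin: centre of its foot. Not to be disturbed.
- hood: Black rubber lens hood, a flared ring 66 mm wide and 28 mm tall. Origin: centre of its underside. Not to be disturbed.
- spacer: Bronze spacer ring, 48 mm diameter, 10 mm tall. Origin: centre of its underside. Not to be disturbed.
- filter: Clear glass filter disc in a steel rim, 53 mm diameter, 7 mm tall. Origin: centre of its underside. Not to be disturbed.

How it is judged:
By the outcome, as a careful person would: the job done as asked, in the order asked, and still so for the second after the job is handed in, while the arm keeps its last pose, push and grip.
It also fails if it takes over 38 s, if anything falls off the work surface, if the arm or the gripper's body presses on something with over 40 N, if the wrist force passes 120 N, or if a joint passes its speed limit or range.

### The arm

A 6-joint arm with a two-finger parallel gripper is mounted at the origin on the work surface. World frame = base frame: x ahead of the robot, y to its left, z up, the work surface at z = 0. Lengths are in m, angles in rad, forces in N, time in s.
With the tool pointing down it reaches from about 0.375 to 0.825 m from the base axis. Payload 5.5 kg.
Tool frame: the origin (TCP) lies on the centre line of the jaws, within the pads' length; the fingertips stand 14 mm ahead of it and the grasp point (between the pads) lies 5 mm behind it (r.tip_reach is the distance from the TCP to the fingertips, in m); z points along the fingers, y is the line along which they close (so a half turn about z gives the same grasp; the last joint's range is limited). The gripper opens to 85 mm and grips with 20 to 120 N. Pads are 22 mm wide; open, the fingers measure 114 mm over their backs; the gripper's body (76 mm by 85 mm) begins 54 mm behind the grasp point. The pads swing forward as they close: fully open they stand 13 mm farther back than shut.
Start: joints at [-1.263, 0.314, -0.047, 1.21, 0, 1.571], TCP at [0.182, -0.572, 0.245] pointing down, gripper open.
Joint ranges: [-2.67, 2.67], [-0.69, 1.73], [-1.03, 1.25], [-2.08, 2.16], [-1.42, 1.45], [-3.14, 3.14]. Speed limits (rad/s): [2.39, 2.39, 3.01, 3.14, 3.14, 3.14].

### API

Orientations are given as a 3x3 rotation matrix whose columns are the frame's x, y, z axes.
In Python, from workcell import r, eyes, nets gives the robot as it stands.
- The arm moves only by the shell command python3 -m inch 'ROWS' [FORCE]. ROWS is JSON, a list that holds one entry, the list of rows, each a list of 7 numbers: the turn, a rotation vector about the tool's x, y, z in rad, then the shift along the tool's x, y, z in cm, then the finger opening in cm, from 0 to 8.54. In form: [[[wx, wy, wz, dx, dy, dz, grip], ...]]. A call has 1 to 20 rows; each row is the pose to reach, as a shift and turn from the pose commanded when the call began, along the tool's axes at that moment; what a row does not reach only later rows make up. A row lasts 1/10 s, in which the tool goes at most 50 mm and 8.59 degrees, less where a joint would pass 70% of its speed; a pose out of reach is approached as far as the arm can. A call with a gripper value outside its range is refused whole. The fingers move at their own pace and stop on an object; FORCE is the grip in N (left out, the last holds). Time passes only in rows, so rows that repeat a pose let the fingers close. It gives the time, the measured TCP pose, the force, the opening and the grip force at its end, in the units of the state.
- r.state(): the state, without advancing time (a new reading comes with each control period).
- eyes.camera(name): name is "side" or "top" or "wrist"; returns a dict with "frame" (400x640x3 uint8, blue, green, red), "mtx" (3x3 intrinsics, pixels), "dist" ([k1, k2, p1, p2, k3] as OpenCV has them; the pictures are not rectified), "T" (4x4, takes a point from camera to world coordinates); the wrist camera has in their place "hand_eye" (4x4, takes a point from camera to tool coordinates, whose origin is the TCP and whose axes are the flange's). Camera axes: x right, y up, looking along -z (the intrinsics and any distortion apply to the point x, -y, -z); pixel columns grow to the right and rows downward; lengths in m; the calibration is good to about 2 mm. A picture is of the moment at which its call begins: read the wrist's pose just before it. There is no depth.
- r.close_job(): hands the job in; it is judged then, once.
Trained networks look in a picture, given as the dict that the camera call returned (one of the last four; its "shot" number tells which), for a name from the list of things; names that differ only in an ending like _2 or _b are one class to them, and where a whole thing is asked for, a point or a joint stands for the part that bears it (a point fixed in the world has none). Each returns a list of dicts, best first, with "confidence" (0 to 1); they miss things now and then, are a little off and sometimes report something else, mostly with a low value. They report only what shows in the picture. A call takes as long as a camera call.
- nets.regions_of(picture, name): "region" (400x640 bool, what is visible of it) and "xy" ([column, row] in pixels, amid what is visible of it).
The state is a dict: "time": time; "q": joint angles; "qvel": joint speeds; "tau": joint torques, N m; "ee_pos": TCP position; "tool_rot": TCP orientation; "contact_force": force on the tool from outside, world axes, zero at the start; "moment": the same for the moment, N m; "grip_width": finger opening in m; "finger_force": force on a finger pad.
Only numpy, scipy, OpenCV 4.12 (cv2) and the standard library are available. Lean on these libraries where they do the work, as an engineer would, in place of code of your own. Each camera call takes 0.05 s, during which the arm holds its last target. There are 200 camera calls.

## Working session

There is one attempt and no reset: what is moved stays moved. The work goes in short steps, Python scripts to look and compute and a shell command to move; the robot and the scene stay as the last step left them, time stands still between calls to the robot, and variables do not carry over. Pictures are saved under pics/ and viewed, at most 10 in all, crops included, and the job is handed in when it is done.

```bash
mkdir -p pics; cat > h.py <<'E'
import numpy as np, cv2
from workcell import r, eyes, nets
def ray(p,uv):
    u=cv2.undistortPoints(np.array([[uv]],float),np.array(p["mtx"]),np.array(p["dist"])).ravel()
    T=np.array(p["T"]); d=T[:3,:3]@np.array([u[0],-u[1],-1.]); return T[:3,3],d
def atz(p,uv,z):
    o,d=ray(p,uv); return o+d*(z-o[2])/d[2]
def proj(p,X):
    T=np.linalg.inv(np.array(p["T"])); X=np.atleast_2d(X)@T[:3,:3].T+T[:3,3]
    X=X*[1,-1,-1]
    return cv2.projectPoints(X.reshape(-1,1,3),np.zeros(3),np.zeros(3),np.array(p["mtx"]),np.array(p["dist"]))[0].reshape(-1,2)
def wrist():
    s=r.state(); p=eyes.camera("wrist"); T=np.eye(4); T[:3,:3]=s["tool_rot"]; T[:3,3]=s["ee_pos"]
    p["T"]=T@np.array(p["hand_eye"]); return p
E
python3 - <<'E'
from h import *
t=eyes.camera("top"); s=eyes.camera("side")
for n,p in(("top",t),("side",s)):
    cv2.imwrite(f"pics/{n}.png",p["frame"]); print(n,np.round(p["T"],3).tolist(),np.round(p["mtx"],0).tolist())
    for o in "focuser rim keyway clamp_screw drawtube key plug cheshire hood spacer filter".split():
        for d in nets.regions_of(p,o)[:3]:
            print(n,o,round(d["confidence"],2),np.round(d["xy"]),d["region"].sum(), np.round(atz(p,d["xy"],dict(rim=.096,keyway=.096,plug=.082,clamp_screw=.05).get(o,0)),3))
st=r.state(); print(st["ee_pos"],st["tool_rot"],st["contact_force"],st["time"])
E
```

```text
top [[-0.011, 0.991, -0.134, 0.431], [-1.0, -0.009, 0.018, 0.011], [0.016, 0.134, 0.991, 1.097], [0.0, 0.0, 0.0, 1.0]] [[394.0, 0.0, 319.0], [0.0, 394.0, 197.0], [0.0, 0.0, 1.0]]
top focuser 0.89 [368. 210.] 1622 [ 0.542 -0.144  0.   ]
top rim 0.65 [370. 213.] 1710 [ 0.524 -0.135  0.096]
top keyway 0.59 [255. 234.] 254 [0.473 0.156 0.096]
top clamp_screw 0.97 [373. 213.] 1759 [ 0.528 -0.15   0.05 ]
top drawtube 0.85 [258. 230.] 282 [0.489 0.161 0.   ]
top plug 0.81 [255. 231.] 284 [0.481 0.158 0.082]
top cheshire 0.91 [154. 228.] 351 [0.497 0.447 0.   ]
top hood 0.62 [369. 209.] 1848 [ 0.545 -0.149  0.   ]
top hood 0.56 [467. 200.] 179 [ 0.568 -0.425  0.   ]
top filter 0.83 [397. 183.] 291 [ 0.619 -0.229  0.   ]
side [[-0.999, 0.018, -0.033, 0.527], [-0.035, -0.766, 0.642, 0.68], [-0.013, 0.643, 0.766, 0.956], [0.0, 0.0, 0.0, 1.0]] [[399.0, 0.0, 325.0], [0.0, 399.0, 197.0], [0.0, 0.0, 1.0]]
side focuser 0.78 [332. 179.] 1392 [ 0.546 -0.198  0.   ]
side focuser 0.39 [354. 259.] 412 [0.48  0.101 0.   ]
side focuser 0.16 [355. 163.] 118 [ 0.471 -0.275  0.   ]
side rim 0.64 [334. 182.] 1503 [ 0.539 -0.1    0.096]
side keyway 0.8 [333. 178.] 1319 [ 0.542 -0.117  0.096]
side clamp_screw 0.58 [336. 184.] 1427 [ 0.534 -0.131  0.05 ]
side drawtube 0.67 [352. 261.] 409 [0.486 0.105 0.   ]
side key 0.92 [355. 260.] 383 [0.478 0.103 0.   ]
side plug 0.95 [355. 262.] 427 [0.481 0.159 0.082]
side cheshire 0.8 [348. 360.] 457 [0.496 0.377 0.   ]
side hood 0.45 [330. 128.] 254 [ 0.561 -0.455  0.   ]
side spacer 0.53 [355. 165.] 91 [ 0.473 -0.264  0.   ]
side spacer 0.42 [356. 262.] 438 [0.474 0.108 0.   ]
side filter 0.59 [310. 162.] 161 [ 0.623 -0.273 -0.   ]
[ 0.18176445 -0.57180226  0.245301  ] [[ 9.53005828e-01  3.02951964e-01  1.05025931e-05]
 [ 3.02951964e-01 -9.53005828e-01  6.96342849e-06]
 [ 1.21186168e-05 -3.45440672e-06 -1.00000000e+00]] [ 0.18696868 -0.20684545 -0.35243172] 1.2
```

```bash
python3 - <<'E'
import cv2,numpy as np
t=cv2.imread("pics/top.png");s=cv2.imread("pics/side.png")
a=cv2.resize(t[140:290,220:490],None,fx=2.96,fy=2,interpolation=cv2.INTER_CUBIC)
a=cv2.resize(t[150:270,230:490],(780,360),interpolation=cv2.INTER_CUBIC)
b=cv2.resize(s[110:290,240:435],(255*1,235))
cv2.imwrite("pics/a.png",a)
cv2.imwrite("pics/b.png",cv2.resize(s[110:300,230:480],(750,570),interpolation=cv2.INTER_CUBIC))
E
```

```text
(no output)
```

View pics/a.png

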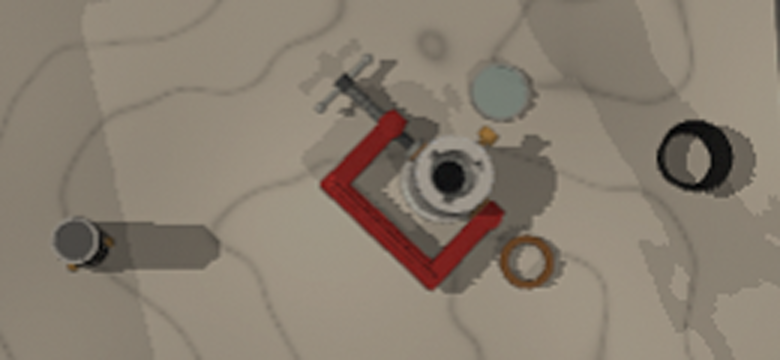

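View pics/b.png

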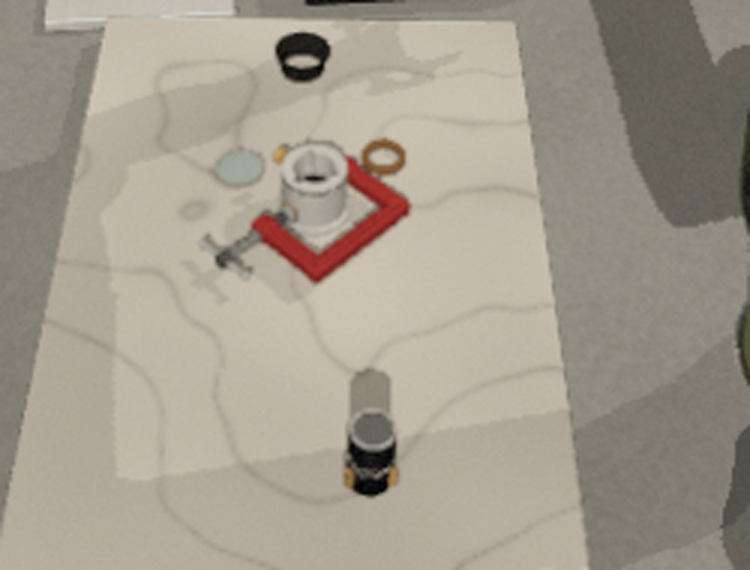

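```bash
cat >> h.py <<'E'
def tri(*pu):
    A=np.zeros((3,3));b=np.zeros(3)
    for p,uv in pu:
        o,d=ray(p,uv);d=d/np.linalg.norm(d);M=np.eye(3)-np.outer(d,d);A+=M;b+=M@o
    return np.linalg.solve(A,b)
E
python3 - <<'E'
from h import *
t=eyes.camera("top"); s=eyes.camera("side")
for n,a,b in(("rim",(381,208.3),(335,164)),("tbar",(345,178),(305,195.7)),("plug",(255.7,230.3),(354,253.3)),("lock",(392.3,194.7),(323.5,161.5))):
    X=tri((t,a),(s,b)); print(n,X.round(4), proj(t,X).round(1),proj(s,X).round(1))
E
```

```text
rim [ 0.5365 -0.1635  0.1049] [[381.1 207.8]] [[335.4 164.1]]
tbar [ 0.6237 -0.0776  0.0573] [[345.  177.7]] [[305.2 195.8]]
plug [0.4837 0.1521 0.1126] [[255.8 229.8]] [[354.5 253.4]]
lock [ 0.5736 -0.1985  0.08  ] [[392.3 194.6]] [[323.6 161.5]]
```

```bash
python3 - <<'E'
from h import *
p=wrist(); print(np.round(p["hand_eye"],3),np.round(p["mtx"]),p["dist"])
s=r.state();R=np.array(s["tool_rot"]);o=np.array(s["ee_pos"]);print(s["time"])
for X in([.45,-.3,.3],[.52,-.05,.32],[.49,.12,.32],[.43,.15,.3]): print(np.round(100*R.T@(np.array(X)-o),1))
for X in([.536,-.16,.096],[.484,.152,.118]):
  print(proj(p,X))
E
```

```text
[[-0.     0.95   0.312  0.079]
 [ 1.     0.     0.     0.002]
 [ 0.     0.312 -0.95  -0.129]
 [ 0.     0.     0.     1.   ]] [[283.   0. 319.]
 [  0. 283. 200.]
 [  0.   0.   1.]] [0.00940413 0.         0.         0.         0.        ]
1.35
[ 33.8 -17.8  -5.5]
[ 48.  -39.5  -7.5]
[ 50.3 -56.6  -7.5]
[ 45.5 -61.3  -5.5]
[[-307.422553   -784.33487464]]
[[-1904.2259427  -1602.83534585]]
```

```bash
python3 - <<'E'
from h import *
s=r.state();R=np.array(s["tool_rot"]);o=np.array(s["ee_pos"])
print(np.round(100*R.T@(np.array([.498,-.175,.19])-o),1))
E
```

```text
[ 42.2 -28.2   5.5]
```

```bash
python3 -m inch '[[[0,0,0,42.2,-28.2,5.5,8.54],[0,0,0,42.2,-28.2,5.5,8.54],[0,0,0,42.2,-28.2,5.5,8.54],[0,0,0,42.2,-28.2,5.5,8.54],[0,0,0,42.2,-28.2,5.5,8.54],[0,0,0,42.2,-28.2,5.5,8.54],[0,0,0,42.2,-28.2,5.5,8.54],[0,0,0,42.2,-28.2,5.5,8.54],[0,0,0,42.2,-28.2,5.5,8.54],[0,0,0,42.2,-28.2,5.5,8.54],[0,0,0,42.2,-28.2,5.5,8.54],[0,0,0,42.2,-28.2,5.5,8.54],[0,0,0,42.2,-28.2,5.5,8.54]]]'
python3 - <<'E'
from h import *
p=wrist(); cv2.imwrite("pics/w1.png",p["frame"])
np.savez("w1.npz",**{k:np.array(p[k]) for k in("T","mtx","dist")})
for o in ("focuser","rim","keyway","clamp_screw"):
    for d in nets.regions_of(p,o)[:2]: print(o,round(d["confidence"],2),np.round(d["xy"]),d["region"].sum(),atz(p,d["xy"],.096).round(4))
s=r.state();print(s["time"],s["q"],proj(p,[.5365,-.1635,.096]))
E
```

```text
time: 2.65
ee_pos: [0.4979, -0.1758, 0.1903]
tool_rot: [[0.953, 0.303, -0.001], [0.303, -0.953, -0.001], [-0.001, 0.0, -1.0]]
contact_force: [0.4, -0.3, -0.1]
grip_width: 0.0852
finger_force: 0.0
focuser 0.9 [289. 144.] 15974 [ 0.541 -0.139  0.096]
rim 0.94 [289. 142.] 15486 [ 0.542  -0.1387  0.096 ]
clamp_screw 0.9 [288. 140.] 15756 [ 0.5431 -0.1375  0.096 ]
2.9 [-3.40409873e-01  2.08561494e-01 -3.12004433e-01  1.04995424e+00
 -1.55287322e-04  2.49551848e+00] [[316.91037709 158.66299669]]
```

View pics/w1.png

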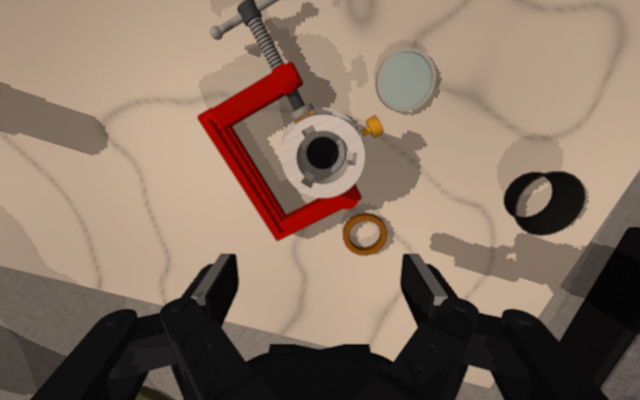

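```bash
cat >> h.py <<'E'
def load(f):
    return dict(np.load(f))
def focmodel(x,y,z,yaw):
    a=np.linspace(0,2*np.pi,721); out=[]
    out.append(np.c_[x+.033*np.cos(a),y+.033*np.sin(a),0*a+z])
    d=np.array([(np.abs(((np.degrees(t-yaw)+60)%120)-60)) for t in a])
    rr=np.where(.0212*np.sin(np.radians(d))<.005,np.minimum(.0265/np.cos(np.radians(d)),.0265),.0212)
    out.append(np.c_[x+rr*np.cos(a),y+rr*np.sin(a),0*a+z]); return out
def overlay(p,img,curves,box,k,fn):
    x0,y0,x1,y1=box; c=cv2.resize(img[y0:y1,x0:x1],None,fx=k,fy=k,interpolation=cv2.INTER_CUBIC)
    raw=c.copy()
    for X in curves:
        q=((proj(p,X)+.5-[x0,y0])*k).round().astype(np.int32); cv2.polylines(c,[q.reshape(-1,1,2)],False,(0,255,0),1)
    cv2.imwrite(fn,np.hstack([raw,c]))
E
python3 - <<'E'
from h import *
p=load("w1.npz"); im=cv2.imread("pics/w1.png")
c=atz(p,(323,152.5),.096); t=atz(p,(247.5,11),.036+.017); print(c,t,np.linalg.norm(t[:2]-c[:2]))
yaw=np.arctan2(*(t-c)[1::-1]); print(np.degrees(yaw))
overlay(p,im,focmodel(*c[:2],.096,yaw),(275,105,375,205),4,"pics/o1.png")
E
```

```text
[ 0.54261499 -0.16661593  0.096     ] [ 0.62684847 -0.07569574  0.053     ] 0.12394256763812787
47.18627626175306
```

View pics/o1.png

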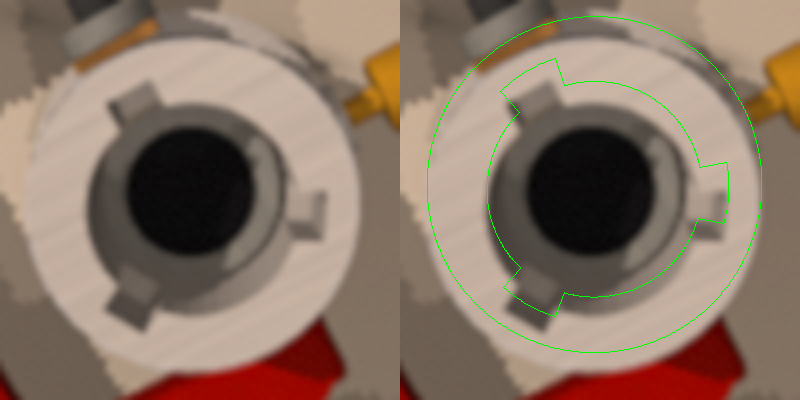

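```bash
python3 - <<'E'
from h import *
p=load("w1.npz")
c=atz(p,(322.4,157.6),.096); t=atz(p,(247.5,11),.036+.017); print(c,t,np.linalg.norm(t[:2]-c[:2]),np.degrees(np.arctan2(*(t-c)[1::-1])))
box=np.array([275,105])
for a,o in(((129,92),0),((325,216.5),-120),((134,312),120)):
    k=atz(p,box+np.array(a)/4-.375,.096); v=(k-c)[:2]; print(np.linalg.norm(v),np.degrees(np.arctan2(v[1],v[0]))-o)
s=r.state();R=np.array(s["tool_rot"]);o=np.array(s["ee_pos"])
for X in([.44,.13,.21],): print(np.round(100*R.T@(np.array(X)-o),1))
E
```

```text
[ 0.53862729 -0.16740026  0.096     ] [ 0.62684847 -0.07569574  0.053     ] 0.12725051600358636 46.10909918790766
0.026026532811465015 45.09510052044054
0.026629347346843628 45.627523197408536
0.02355004828493506 48.142182134482596
[  3.7 -31.   -2. ]
```

```bash
python3 -m inch '[[[0,0,0,3.7,-31,-2,8.54],[0,0,0,3.7,-31,-2,8.54],[0,0,0,3.7,-31,-2,8.54],[0,0,0,3.7,-31,-2,8.54],[0,0,0,3.7,-31,-2,8.54],[0,0,0,3.7,-31,-2,8.54],[0,0,0,3.7,-31,-2,8.54],[0,0,0,3.7,-31,-2,8.54],[0,0,0,3.7,-31,-2,8.54]]]'
python3 - <<'E'
from h import *
p=wrist(); cv2.imwrite("pics/w2.png",p["frame"])
np.savez("w2.npz",**{k:np.array(p[k]) for k in("T","mtx","dist")})
for o in ("drawtube","plug","key"):
    for d in nets.regions_of(p,o)[:2]:
        ys,xs=np.where(d["region"]);print(o,round(d["confidence"],2),np.round(d["xy"]),d["region"].sum(),xs.min(),xs.max(),ys.min(),ys.max(),atz(p,d["xy"],.118).round(4))
s=r.state();print(s["time"],s["q"],proj(p,[.484,.152,.118]))
c=proj(p,[.484,.152,.08])[0].astype(int); x0,y0=max(c[0]-75,0),max(c[1]-75,0)
cv2.imwrite("pics/w2c.png",cv2.resize(p["frame"][y0:y0+150,x0:x0+150],None,fx=4,fy=4,interpolation=cv2.INTER_CUBIC)); print(x0,y0)
E
```

```text
time: 3.8
ee_pos: [0.44, 0.1305, 0.2103]
tool_rot: [[0.953, 0.302, 0.0], [0.302, -0.953, -0.001], [-0.0, 0.001, -1.0]]
contact_force: [0.5, 0.0, -0.6]
grip_width: 0.0854
finger_force: 0.0
drawtube 0.55 [308. 145.] 2205 283 336 115 173 [0.4869 0.1524 0.118 ]
plug 0.89 [309. 145.] 2288 283 336 113 173 [0.4874 0.152  0.118 ]
plug 0.43 [594. 173.] 12954 520 639 43 263 [ 0.5345 -0.0706  0.118 ]
key 0.73 [308. 141.] 2227 283 336 114 172 [0.4899 0.1534 0.118 ]
key 0.67 [590. 170.] 13624 518 639 42 263 [ 0.5354 -0.0662  0.118 ]
4.0 [ 2.87353416e-01  6.82975586e-02 -4.29663077e-01  1.07314060e+00
 -2.37938680e-04  3.12370206e+00] [[307.63731557 149.04275885]]
234 68
```

View pics/w2c.png

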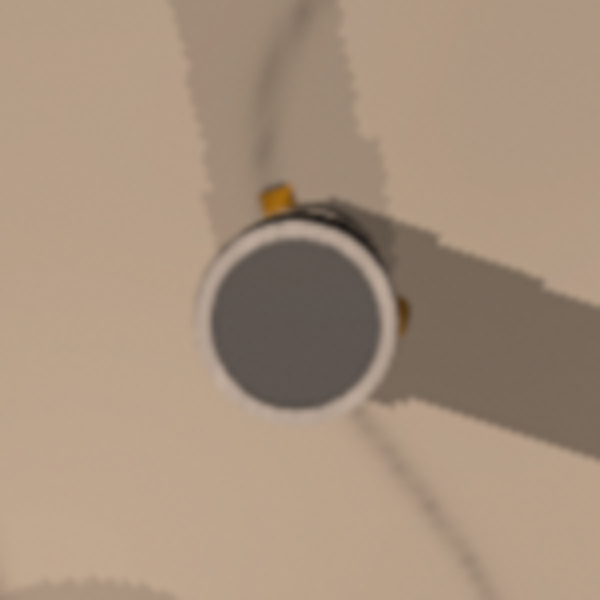

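```bash
python3 - <<'E'
from h import *
p=load("w2.npz"); box=np.array([234,68])
c=atz(p,box+np.array([297,320])/4-.375,.118); print("c",c)
for z in(.05,.06,.07):
  for a in((277,190),(408,314)):
    k=atz(p,box+np.array(a)/4-.375,z); v=(k-c)[:2]; print(z,a,np.linalg.norm(v).round(4),np.degrees(np.arctan2(v[1],v[0])).round(1))
im=cv2.imread("pics/w2.png"); a=np.linspace(0,2*np.pi,90); cur=[np.c_[c[0]+.02*np.cos(a),c[1]+.02*np.sin(a),0*a+.118]]
for yaw in(25,):
  for d in(0,120,-120):
    t=np.radians(yaw+d);u=np.array([np.cos(t),np.sin(t)]);n=np.array([-u[1],u[0]])
    for z,w in((.07,.0035),(.046,.002)): cur.append(np.array([[*(c[:2]+u*R+n*s*w),z] for R,s in((.02,1),(.025,1),(.025,-1),(.02,-1))]))
overlay(p,im,cur,(264,98,354,188),4,"pics/o2.png")
E
```

```text
c [0.48510473 0.15214148 0.118     ]
0.05 (277, 190) 0.0236 35.3
0.05 (408, 314) 0.0267 -89.1
0.06 (277, 190) 0.0237 33.8
0.06 (408, 314) 0.0257 -86.7
0.07 (277, 190) 0.0238 32.4
0.07 (408, 314) 0.0249 -84.2
```

View pics/o2.png

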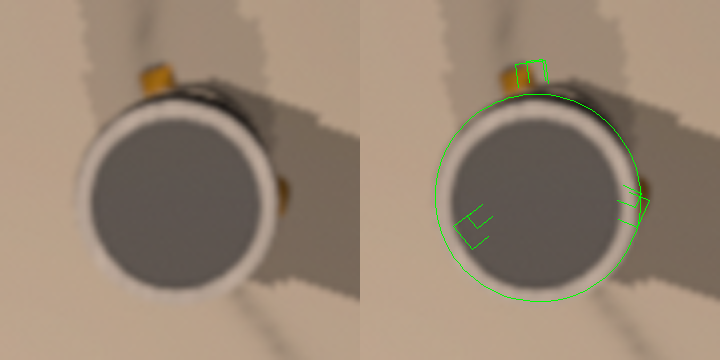

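```bash
python3 -m inch '[[[0,0,-0.108,5,-0.7,0,8.54],[0,0,-0.216,5,-0.7,0,8.54],[0,0,-0.216,5,-0.7,4,8.54],[0,0,-0.216,5,-0.7,8,8.54],[0,0,-0.216,5,-0.7,11.6,8.54],[0,0,-0.216,5,-0.7,11.6,8.54],[0,0,-0.216,5,-0.7,11.6,3.5],[0,0,-0.216,5,-0.7,11.6,3.5],[0,0,-0.216,5,-0.7,11.6,3.5],[0,0,-0.216,5,-0.7,11.6,3.5],[0,0,-0.216,5,-0.7,11.6,3.5],[0,0,-0.216,5,-0.7,11.6,3.5]]]' 60
```

```text
time: 5.2
ee_pos: [0.487, 0.1539, 0.0965]
tool_rot: [[0.866, 0.5, 0.004], [0.5, -0.866, 0.001], [0.004, 0.001, -1.0]]
contact_force: [-1.4, 0.5, 5.6]
grip_width: 0.0387
finger_force: 59.5
```

```bash
python3 -m inch '[[[0,0,0,0,0,-3,3.5],[0,0,0,0,0,-7,3.5],[0,0,0,0,0,-11,3.5],[0,0,0,0,0,-11,3.5],[0,0,0,0,0,-11,3.5]]]'
python3 - <<'E'
from h import *
p=wrist(); cv2.imwrite("pics/w3.png",p["frame"])
np.savez("w3.npz",**{k:np.array(p[k]) for k in("T","mtx","dist")})
s=r.state();R=np.array(s["tool_rot"]);o=np.array(s["ee_pos"])
print(o,s["contact_force"],s["grip_width"],s["time"])
c=proj(p,o+R@[0,0,-.024])[0]; print(c)
for n in("plug","key"):
  for d in nets.regions_of(p,n)[:1]: print(n,d["confidence"],d["xy"])
x0,y0=int(c[0])-100,int(c[1])-100; x0=max(x0,0); y0=min(max(y0,0),200); print(x0,y0)
a=np.linspace(0,2*np.pi,90); cur=[np.c_[.02*np.cos(a),.02*np.sin(a),0*a-.024]@R.T+o]
overlay(p,p["frame"],cur,(x0,y0,x0+200,y0+200),2,"pics/o3.png")
E
```

```text
time: 5.7
ee_pos: [0.4864, 0.1536, 0.206]
tool_rot: [[0.866, 0.5, 0.004], [0.5, -0.866, 0.001], [0.004, 0.001, -1.0]]
contact_force: [-0.6, 0.3, -2.3]
grip_width: 0.0387
finger_force: 60.8
[0.48532639 0.1532728  0.2045379 ] [-0.67447634  0.0083079  -2.20430321] 0.03889608296813752 5.75
[315.21216595 295.59806604]
plug 0.85 [321.5, 275.0]
key 0.59 [316.8, 274.1]
215 195
```

View pics/o3.png

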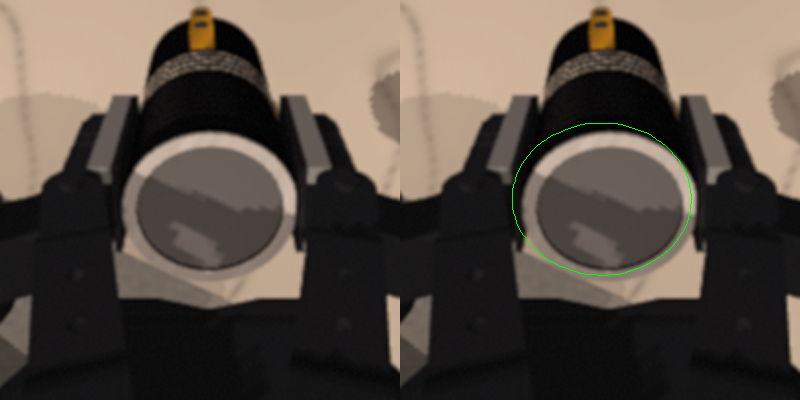

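```bash
python3 - <<'E'
from h import *
s=r.state();R=np.array(s["tool_rot"]);o=np.array(s["ee_pos"]);p=load("w3.npz")
def intool(uv,zt):
    c,d=ray(p,uv); c=R.T@(c-o); d=R.T@d; return c+d*(zt-c[2])/d[2]
b=np.array([215,195])
# plug ellipse -> centre via mean of circle edge points
q=[intool(b+np.array(u)/2-.25,-.0215) for u in((122,205),(296,205),(209,131),(209,279))]; print(np.round(np.array(q)*1e3,1))
for u,z in (((201,48),.0265),((202,12),.0505)):print(np.round(intool(b+np.array(u)/2-.25,z)*1e3,1))
X=np.array([.4902,-.2096,.205]); print(np.round(100*R.T@(X-o),1), s["q"])
E
```

```text
[[ -2.9 -18.2 -21.5]
 [ -2.9  22.2 -21.5]
 [ 16.4   2.  -21.5]
 [-24.1   2.  -21.5]]
[17.2 -0.4 26.5]
[20.8 -0.3 50.5]
[-17.6  31.7  -0.2] [ 3.05871481e-01  1.65356485e-01 -3.35215865e-01  1.07231072e+00
  4.83445600e-06  2.92364562e+00]
```

```bash
python3 -m inch '[[[0,0,-0.09,-4,7,0,3.5],[0,0,-0.183,-17.6,31.7,0,3.5],[0,0,-0.183,-17.6,31.7,0,3.5],[0,0,-0.183,-17.6,31.7,0,3.5],[0,0,-0.183,-17.6,31.7,0,3.5],[0,0,-0.183,-17.6,31.7,0,3.5],[0,0,-0.183,-17.6,31.7,0,3.5],[0,0,-0.183,-17.6,31.7,0,3.5],[0,0,-0.183,-17.6,31.7,0,3.5],[0,0,-0.183,-17.6,31.7,0,3.5],[0,0,-0.183,-17.6,31.7,0,3.5]]]'
python3 - <<'E'
from h import *
s=r.state();p=wrist(); cv2.imwrite("pics/w4.png",p["frame"])
R=np.array(s["tool_rot"]);o=np.array(s["ee_pos"])
np.savez("w4.npz",R=R,o=o,**{k:np.array(p[k]) for k in("T","mtx","dist")})
print(o,s["q"],s["time"])
tau=R@[-.0038,.002,0]
F=np.array([.5386,-.1674]); 
c=proj(p,[*F,.096])[0].astype(int);print(c)
x0,y0=max(c[0]-100,0),max(c[1]-75,0);print(x0,y0)
cv2.imwrite("pics/o4.png",cv2.resize(p["frame"][y0:y0+150,x0:x0+200],None,fx=4,fy=4,interpolation=cv2.INTER_CUBIC))
E
```

```text
time: 6.95
ee_pos: [0.4912, -0.2078, 0.2037]
tool_rot: [[0.759, 0.651, -0.001], [0.651, -0.759, 0.001], [-0.0, -0.002, -1.0]]
contact_force: [0.6, 0.3, -1.5]
grip_width: 0.0385
finger_force: 61.2
[ 0.49118087 -0.2077587   0.20369556] [-4.00418566e-01  2.10987477e-01 -2.77818680e-01  1.08350590e+00
  4.40625154e-04  2.03274242e+00] 6.95
[317 128]
217 53
```

View pics/o4.png

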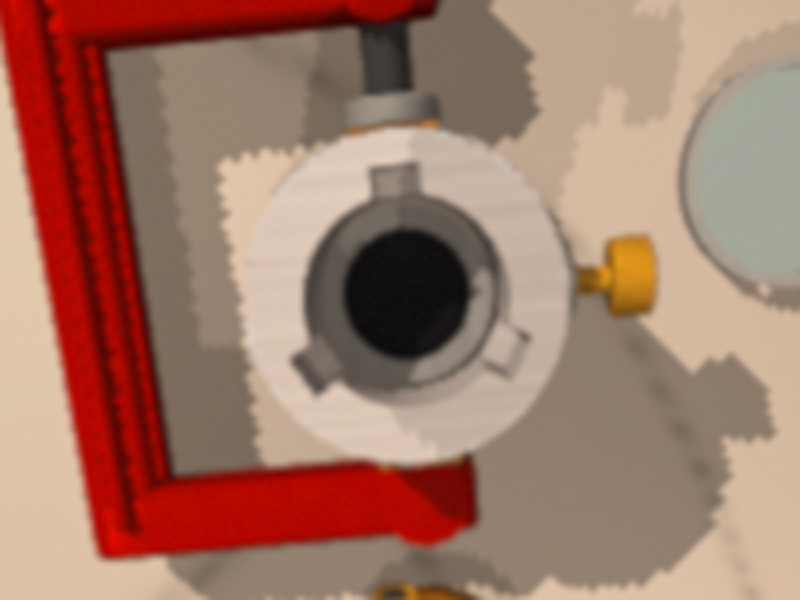

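```bash
python3 - <<'E'
from h import *
p=load("w4.npz");R,o=p["R"],p["o"];im=cv2.imread("pics/w4.png")
def intool(uv,zt):
    c,d=ray(p,uv); c=R.T@(c-o); d=R.T@d; return c+d*(zt-c[2])/d[2]
b=np.array([217,53]);f=lambda u,z=.1077:intool(b+np.array(u)/4-.375,z)*1e3
q=np.array([f(u) for u in((242,296),(573,296),(407.5,126),(407.5,466))]);print(q.round(1))
c=np.array([q[2:,0].mean(),q[:2,1].mean()]);print(c)
for u,a in(((393,166),0),((518,362),-120),((307,375),120)):
    v=f(u)[:2]-c; print(np.hypot(*v),np.degrees(np.arctan2(-v[1],v[0]))-a)
cv2.imwrite("pics/o4b.png",cv2.resize(im[190:340,240:400],None,fx=4,fy=4,interpolation=cv2.INTER_CUBIC))
E
```

```text
[[ 63.8 -32.8 107.7]
 [ 63.8  34.5 107.7]
 [ 95.8   0.8 107.7]
 [ 28.7   0.8 107.7]]
[62.25644004  0.80354228]
26.440663784503776 6.130029894923224
25.683388101158872 2.9167817802993454
25.349548381407566 4.469700395524725
```

View pics/o4b.png

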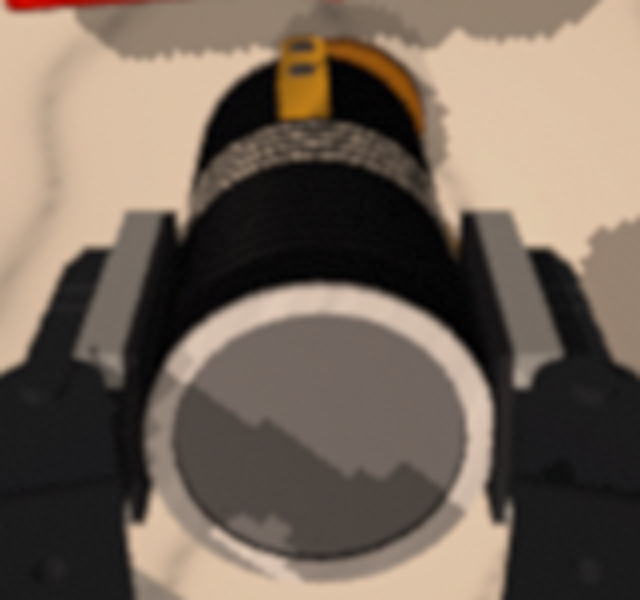

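```bash
python3 -m inch '[[[0,0,0,4,-0.07,0,3.5],[0,0,0,6.6,-0.12,0,3.5],[0,0,0,6.6,-0.12,2,3.5],[0,0,0,6.6,-0.12,4,3.5],[0,0,0,6.6,-0.12,4.5,3.5],[0,0,0,6.6,-0.12,5,3.5],[0,0,0,6.6,-0.12,5.2,3.5],[0,0,0,6.6,-0.12,5.2,3.5]]]'; python3 -c "
from workcell import r
s=r.state();print(s['contact_force'],s['moment'],s['ee_pos'])"
```

```text
time: 7.8
ee_pos: [0.5412, -0.1655, 0.1529]
tool_rot: [[0.76, 0.649, 0.001], [0.649, -0.76, -0.0], [0.0, 0.001, -1.0]]
contact_force: [-0.4, 1.0, -1.9]
grip_width: 0.0384
finger_force: 61.2
[-0.37100112  0.97965759 -1.86158379] [0.03414073 0.01280841 0.03758758] [ 0.54122628 -0.16549241  0.15285943]
```

```bash
python3 -m inch '[[[0,0,0,0,0,0.2,3.5],[0,0,0,0,0,0.4,3.5],[0,0,0,0,0,0.5,3.5],[0,0,0,0,0,0.5,3.5]]]'; python3 -c "
from workcell import r
s=r.state();print(s['contact_force'],s['moment'],s['ee_pos'])"
```

```text
time: 8.2
ee_pos: [0.5409, -0.1656, 0.1472]
tool_rot: [[0.761, 0.649, -0.0], [0.649, -0.761, 0.0], [-0.0, -0.0, -1.0]]
contact_force: [-0.3, 0.9, -1.7]
grip_width: 0.0392
finger_force: 61.2
[-0.29356661  0.93885857 -1.74405579] [0.00018944 0.03674037 0.01129548] [ 0.54086994 -0.16559382  0.1472465 ]
```

Nose is in freely; now test the keys with slow descent past the resting height.

```bash
python3 -m inch '[[[0,0,0,0,0,0.2,3.5],[0,0,0,0,0,0.35,3.5],[0,0,0,0,0,0.5,3.5],[0,0,0,0,0,0.5,3.5]]]'; python3 -c "
from workcell import r
s=r.state();print(s['contact_force'],s['moment'],s['ee_pos'])"
```

```text
time: 8.6
ee_pos: [0.5408, -0.1654, 0.142]
tool_rot: [[0.76, 0.649, -0.0], [0.649, -0.76, 0.0], [-0.0, -0.0, -1.0]]
contact_force: [0.2, -0.4, -1.8]
grip_width: 0.0385
finger_force: 61.2
[ 0.2279479  -0.3819346  -1.80553818] [ 0.05039321 -0.04761136  0.00567278] [ 0.5407905  -0.16544062  0.14201982]
```

```bash
python3 -m inch '[[[0,0,0,0,0,0.25,3.5],[0,0,0,0,0,0.5,3.5],[0,0,0,0,0,0.75,3.5],[0,0,0,0,0,1.0,3.5],[0,0,0,0,0,1.0,3.5]]]'; python3 -c "
from workcell import r
s=r.state();print(s['contact_force'],s['moment'],s['ee_pos'])"
```

```text
time: 9.1
ee_pos: [0.5408, -0.1654, 0.1318]
tool_rot: [[0.76, 0.649, -0.0], [0.649, -0.76, 0.0], [-0.0, -0.0, -1.0]]
contact_force: [-0.2, 0.1, -2.3]
grip_width: 0.0389
finger_force: 61.2
[-0.17230864  0.11614055 -2.3293917 ] [ 0.0879135  -0.0048235   0.02181012] [ 0.54077488 -0.16540918  0.13183704]
```

```bash
python3 -m inch '[[[0,0,0,0,0,0.2,3.5],[0,0,0,0,0,0.4,3.5],[0,0,0,0,0,0.6,3.5],[0,0,0,0,0,0.6,3.5]]]'; python3 -m inch '[[[0,0,0,0,0,0.15,3.5],[0,0,0,0,0,0.25,3.5],[0,0,0,0,0,0.25,3.5],[0,0,0,0,0,0.25,3.5]]]'
```

```text
time: 9.5
ee_pos: [0.5412, -0.1655, 0.1268]
tool_rot: [[0.76, 0.649, 0.001], [0.649, -0.76, -0.0], [0.0, 0.001, -1.0]]
contact_force: [-1.5, 0.4, 5.0]
grip_width: 0.0388
finger_force: 61.8
time: 9.9
ee_pos: [0.5412, -0.1655, 0.1247]
tool_rot: [[0.76, 0.649, 0.001], [0.649, -0.76, -0.0], [0.001, 0.001, -1.0]]
contact_force: [-2.4, 1.5, 7.0]
grip_width: 0.0389
finger_force: 61.9
```

```bash
python3 -m inch '[[[0,0,0,0,0,0.1,3.5],[0,0,0,0,0,0.2,3.5],[0,0,0,0,0,0.2,3.5],[0,0,0,0,0,0.2,3.5]]]'; python3 -m inch '[[[0,0,0,0,0,0.1,3.5],[0,0,0,0,0,0.1,3.5],[0,0,0,0,0,0.1,3.5]]]'; python3 -m inch '[[[0,0,0,0,0,0.1,3.5],[0,0,0,0,0,0.1,3.5],[0,0,0,0,0,0.1,3.5]]]'
```

```text
time: 10.3
ee_pos: [0.5412, -0.1655, 0.123]
tool_rot: [[0.76, 0.649, 0.001], [0.649, -0.76, -0.0], [0.001, 0.001, -1.0]]
contact_force: [-3.1, 1.2, 9.7]
grip_width: 0.0388
finger_force: 62.1
time: 10.6
ee_pos: [0.5413, -0.1654, 0.1225]
tool_rot: [[0.76, 0.649, 0.002], [0.649, -0.76, -0.0], [0.001, 0.001, -1.0]]
contact_force: [-4.4, 2.6, 14.5]
grip_width: 0.0388
finger_force: 63.0
time: 10.9
ee_pos: [0.5414, -0.1654, 0.1224]
tool_rot: [[0.76, 0.649, 0.002], [0.649, -0.76, -0.0], [0.001, 0.001, -1.0]]
contact_force: [-7.4, 3.3, 19.9]
grip_width: 0.0389
finger_force: 63.7
```

```bash
python3 -m inch '[[[0,0,0,-0.03,-0.06,0,3.5],[0,0,0,-0.03,-0.06,0,3.5],[0,0,0,-0.03,-0.06,0,3.5]]]'; python3 - <<'E'
from h import *
p=wrist(); f=p["frame"]; cv2.imwrite("pics/w5.png",f)
cv2.imwrite("pics/o5.png",cv2.resize(f[150:340,220:420],None,fx=3,fy=3,interpolation=cv2.INTER_CUBIC))
s=r.state();print(s["ee_pos"],s["contact_force"],s["time"])
E
```

```text
time: 11.2
ee_pos: [0.5413, -0.1654, 0.1224]
tool_rot: [[0.76, 0.649, 0.003], [0.649, -0.76, -0.001], [0.002, 0.002, -1.0]]
contact_force: [-5.7, 2.6, 18.3]
grip_width: 0.039
finger_force: 63.5
[ 0.54130001 -0.16538615  0.12240112] [-4.64713033  3.24821546 17.87852178] 11.25
```

View pics/o5.png

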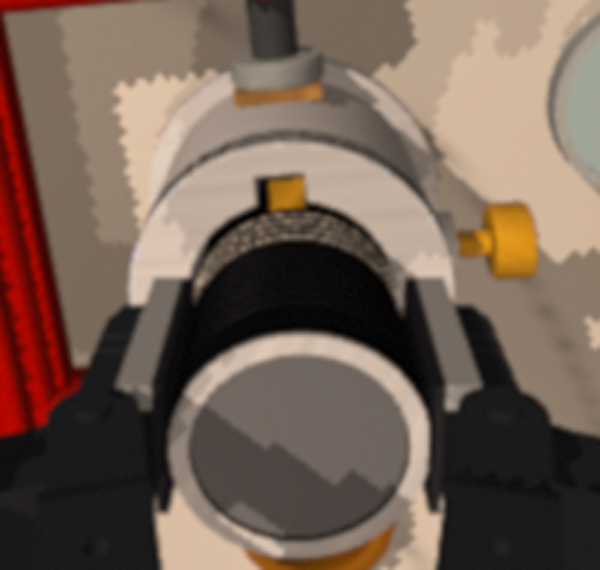

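```bash
python3 -c "
from workcell import r
print(r.close_job())"
```

```text
the job is handed in; nothing more can be done
None
```

The drawtube is fully home in the focuser. Its keys are meshed, the one in view is flush with the rim, and the gripper is still pressing it down with about 18 N. I handed the job in at about 11 s, and the arm and held drawtube met no unexpected contact with the other things on the shelf.

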